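Seat the proud junction-box cover

ROBOT

A 7-joint arm with a two-finger parallel gripper is mounted at the origin on a cart in front of the work surface, level with it; the furniture and walls round the work are solid. World frame = base frame: x ahead of the robot, y to its left, z up, the work surface at z = 0. Lengths are in m, angles in rad, forces in N, time in s.
With the tool pointing down it reaches from about 0.4 to 0.85 m from the base axis. Payload 10.4 kg.
Tool frame: the origin (TCP) lies on the mounting face of the last link; the fingertips stand 173 mm ahead of it and the grasp point (between the pads) lies 155 mm ahead of it (manip.tip_extent is the distance from the TCP to the fingertips, in m); z points along the fingers, y is the line along which they close (so a half turn about z gives the same grasp; the last joint's range is limited). The gripper opens to 85 mm and grips with 20 to 120 N. Pads are 22 mm wide; open, the fingers measure 114 mm over their backs; the gripper's body (76 mm by 85 mm) begins 54 mm behind the grasp point. The pads swing forward as they close: fully open they stand 13 mm farther back than shut.
Start: joints at [1.324, 0.332, -0.065, 1.46, 0.022, 1.35, -0.088], TCP at [0.139, -0.609, 0.405] pointing down, gripper open.
Joint ranges: [-2.6, 2.6], [-0.5, 2.12], [-1.47, 1.34], [0.16, 2.42], [-1.27, 4.41], [0.06, 2.06], [-2.6, 2.6]. Speed limits (rad/s): [2.22, 2.22, 2.79, 2.79, 3.14, 3.14, 3.14].

INTERFACE

Orientations are given as a unit quaternion [x, y, z, w].
In Python, from workcell import manip gives the robot as it stands.
- The arm moves only by the tool move_arm, never from a script. Its argument "plan" is one flat list of numbers, 7 for each row, row after row: the turn, a rotation vector about the tool's x, y, z in rad, then the shift along the tool's x, y, z in m, then the finger opening in m, from 0 to 0.0854. In form: [ax, ay, az, dx, dy, dz, gripper, ax, ay, az, dx, dy, dz, gripper, ...]. A call has 1 to 12 rows; each row is the pose to reach, as a shift and turn from the pose commanded when the call began, along the tool's axes at that moment; what a row does not reach only later rows make up. A row lasts 1/8 s, in which the tool goes at most 62.5 mm and 10.7 degrees, less where a joint would pass 70% of its speed; a pose out of reach is approached as far as the arm can. A call with a gripper value outside its range is refused whole. The fingers move at their own pace and stop on an object; "squeeze" is the grip in N (left out, the last holds). Time passes only in rows, so rows that repeat a pose let the fingers close. It gives the time, the measured TCP pose, the force, the opening and the grip force at its end, in the units of the state.
- manip.get_obs(): the state, without advancing time (a new reading comes with each control period).
- manip.camera(name): name is "scene" or "top" or "wrist"; returns a dict with "color" (420x560x3 uint8, red, green, blue), "fx", "fy", "cx", "cy" (pixels), "cam_to_world" (4x4, takes a point from camera to world coordinates); the wrist camera has in their place "mount" (4x4, takes a point from camera to tool coordinates, whose origin is the TCP and whose axes are the flange's). Camera axes: x right, y down, z forward; pixel columns grow to the right and rows downward; lengths in m; the calibration is good to about 2 mm. A picture is of the moment at which its call begins: read the wrist's pose just before it. There is no depth.
- manip.hand_in(): hands the job in; it is judged then, once.
Trained networks look in a picture, given as the dict that the camera call returned (one of the last four; its "shot" number tells which), for a name from the list of things; names that differ only in an ending like _2 or _b are one class to them, and where a whole thing is asked for, a point or a joint stands for the part that bears it (a point fixed in the world has none). Each returns a list of dicts, best first, with "conf" (0 to 1); they miss things now and then, are a little off and sometimes report something else, mostly with a low value. They report only what shows in the picture. A call takes as long as a camera call.
- manip.look_for(picture, label): "position" ([x, y, z] in m, in the coordinates of the camera as it stood for that picture, good to about 4 mm: the middle of the surface that is visible of it).
- manip.silhouettes(picture, label): "pixels" (420x560 bool, what is visible of it).
- manip.tip_of(picture, label): "position" ([x, y, z] in m, in the coordinates of the camera as it stood for that picture, good to about 4 mm: a listed point, or the origin of a listed thing).
The state is a dict: "clock": time; "joint_pos": joint angles; "joint_velocities": joint speeds; "tau": joint torques, N m; "position": TCP position; "ee_rot": TCP orientation; "ft_force": force on the tool from outside, world axes, zero at the start; "torque": the same for the moment, N m; "grip_width": opening from 0.0 (shut) to 1.0 (fully open); "grasp_force": force on a finger pad.
Only numpy, scipy, OpenCV 4.12 (cv2) and the standard library are available. Lean on these libraries where they do the work, as an engineer would, in place of code of your own. Each camera call takes 0.05 s, during which the arm holds its last target. There are 200 camera calls.

TASK

Two small grey junction boxes are fixed to the bench; on one of them the aluminium cover plate stands up crooked, higher at one end than at the other. Press that cover down until it sits level and fully home on its box at both ends. Do not touch the cover of the other box, which is already seated.

Things in the scene. Friction and masses are not known exactly. Their poses are not given: they have to be found in the camera images.
- box: Grey open-topped junction box whose cover stands proud, fixed to the bench at any yaw: 140 mm along x, 85 mm along y, 50 mm high, walls 5 mm, mounting ears on the ends (180 mm overall), two black cable glands on its +y side. Origin: centre of the underside, on the bench. Inside, two stiff pins under the cover, 55 mm from the centre along +x and -x, hold it up.
- cover: Loose aluminium cover of that box, 140 (x) x 85 (y) x 6 mm, 0.2 kg; four 26 mm posts below guide it in the box with 3.5 mm play. Origin: centre of the plate's underside; z up when level; x points to the higher end. The +x pin holds it 18 mm above the box's rim, the -x pin 6 mm. Fully home, its top face is 56 mm above the bench.
- cover_high (a point): Point on the cover's top face, on its x axis 50 mm from the centre towards the higher end; a good place to press. Its counterpart lies 50 mm the other way. Each pin slides down when its end is pressed with about 6 to 10 N and stays where it was pushed (no spring); pressing each end in turn until the plate meets the rim seats it.
- other_cover: The cover of the second box, same size and look, already level and fully home (top face 56 mm above the bench) on a box the same as the first. Not to be touched. Origin: centre of the plate's underside.

How it is judged:
At the end, for the whole second after the job is handed in: The proud cover lies at rest on its own box: its centre within 2 mm of the fully-home height (50 mm) and within 12 mm of the box's centre seen from above, tilted less than 0.03 rad (1.7 degrees) (z of cover in the frame of box between 0.047 and 0.052 m and angle between cover's own z axis and vertical below 0.03 rad and horizontal distance between cover and box below 0.012 m and linear speed of cover below 0.01 m/s); the robot touches nothing.
It fails at once if the robot presses or pushes the other, seated cover (contact force between any of the fingers, the arm and other_cover above 1 N).
It also fails if it takes over 34 s, if anything falls off the work surface, if the arm or the gripper's body presses on something with over 40 N, if the wrist force passes 120 N, or if a joint passes its speed limit or range.

## Working session

There is one attempt and no reset: what is moved stays moved. The work goes in short steps, Python scripts to look and compute and a tool call to move; the robot and the scene stay as the last step left them, time stands still between calls to the robot, and variables do not carry over. Pictures are saved under pics/ and viewed, at most 10 in all, crops included, and the job is handed in when it is done.

Besides the shell and the picture viewer there is one more tool, called after "Call:" in YAML: its name, and indented under it one key for each argument. move_arm: Moves the arm, as the interface text tells. Its arguments: {"type":"object","properties":{"plan":{"type":"array","items":{"type":"number"}},"squeeze":{"type":"number"}},"required":["plan"]}

```bash
mkdir -p pics
cat > h.py <<'E'
import numpy as np, cv2
from workcell import manip
from scipy.spatial.transform import Rotation as R
def T():
    o=manip.get_obs(); M=np.eye(4); M[:3,:3]=R.from_quat(o["ee_rot"]).as_matrix(); M[:3,3]=o["position"]; return M
def shot(n):
    t=T(); p=manip.camera(n); return p,(t@p["mount"] if n=="wrist" else p["cam_to_world"])
def w(C,x): return (C@np.r_[x,1])[:3]
E
python3 - <<'E'
from h import *
for n in("scene","top"):
    p,C=shot(n); cv2.imwrite(f"pics/{n}1.png",p["color"][:,:,::-1])
    for l in("box","cover","cover_high","other_cover"):
        print(n,l,[(w(C,d["position"]).round(3),round(d["conf"],2)) for d in manip.tip_of(p,l)])
o=manip.get_obs();print(o["clock"],o["position"],T().round(3),o["ft_force"])
E
```

```text
scene box [(array([ 0.49 , -0.171, -0.001]), 0.98)]
scene cover [(array([ 0.492, -0.181,  0.063]), 0.95)]
scene cover_high [(array([0.48 , 0.225, 0.052]), 0.73), (array([ 0.491, -0.129,  0.072]), 0.64)]
scene other_cover [(array([0.478, 0.225, 0.05 ]), 0.92)]
top box []
top cover [(array([ 0.494, -0.179,  0.067]), 0.67)]
top cover_high [(array([ 0.491, -0.123,  0.074]), 0.85)]
top other_cover [(array([0.479, 0.22 , 0.053]), 0.56)]
0.5 [ 0.13874911 -0.60939991  0.40469738] [[ 0.975  0.222  0.     0.139]
 [ 0.222 -0.975 -0.    -0.609]
 [ 0.     0.    -1.     0.405]
 [ 0.     0.     0.     1.   ]] [-0.08637376 -0.2386821   0.37992191]
```

View pics/scene1.png

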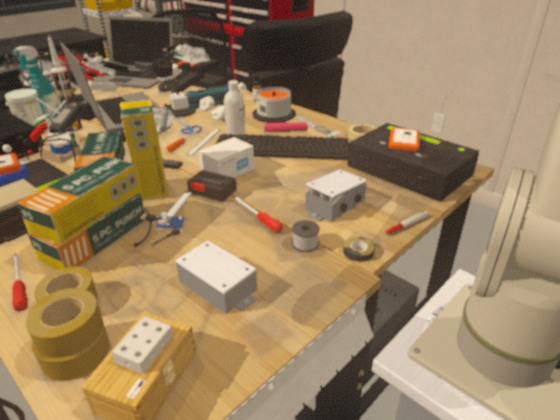

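View pics/top1.png

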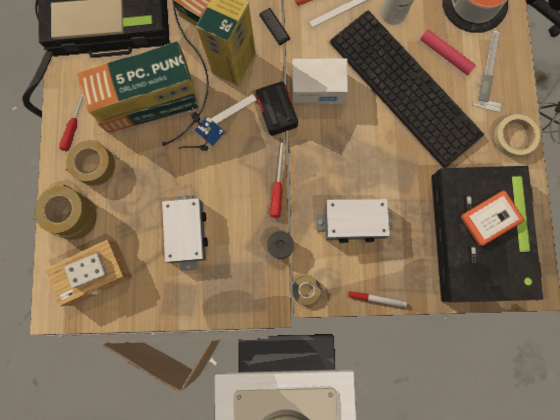

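The network puts the proud cover at the right-hand box (top view ~(357,219)), with its high end towards +y; the left box, ~(183,230) in the top view, looks level. I'll check this with a zoomed crop while moving above the proud one.

Run:
```python
import cv2
a=cv2.imread("pics/scene1.png"); cv2.imwrite("pics/crop1.png",cv2.resize(a[160:310,160:380],None,fx=3.5,fy=3.5,interpolation=cv2.INTER_CUBIC))
```

Call:
move_arm:
  plan: [0, 0, 0, 0.434, -0.321, 0, 0, 0, 0, 0, 0.434, -0.321, 0, 0, 0, 0, 0, 0.434, -0.321, 0, 0, 0, 0, 0, 0.434, -0.321, 0, 0, 0, 0, 0, 0.434, -0.321, 0, 0, 0, 0, 0, 0.434, -0.321, 0, 0, 0, 0, 0, 0.434, -0.321, 0, 0, 0, 0, 0, 0.434, -0.321, 0, 0, 0, 0, 0, 0.434, -0.321, 0, 0, 0, 0, 0, 0.434, -0.321, 0, 0, 0, 0, 0, 0.434, -0.321, 0, 0, 0, 0, 0, 0.434, -0.321, 0, 0]

```text
clock: 2.0
position: [0.4899, -0.2014, 0.4047]
ee_rot: [0.994, 0.11, -0.0, 0.0]
ft_force: [0.6, -0.6, 0.4]
grip_width: 0.004
grasp_force: 0.0
```

View pics/crop1.png

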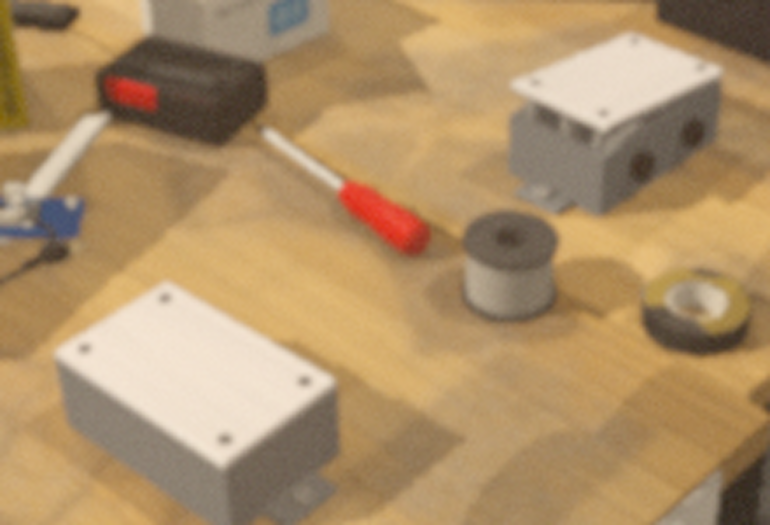

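Run:
```python
from h import *
p,C=shot("wrist"); cv2.imwrite("pics/w1.png",p["color"][:,:,::-1])
for l in("box","cover","cover_high","other_cover"):
    print(l,[(w(C,d["position"]).round(3),round(d["conf"],2)) for d in manip.tip_of(p,l)])
o=manip.get_obs();print(o["clock"],T().round(3),o["ft_force"],o["grip_width"])
```

```text
box []
cover [(array([ 0.497, -0.178,  0.06 ]), 0.6)]
cover_high []
other_cover []
2.25 [[ 0.975  0.221  0.     0.49 ]
 [ 0.221 -0.975 -0.    -0.201]
 [ 0.     0.    -1.     0.405]
 [ 0.     0.     0.     1.   ]] [-0.81186717 -0.50588758 -0.75667125] 0.004772026089274868
```

View pics/w1.png

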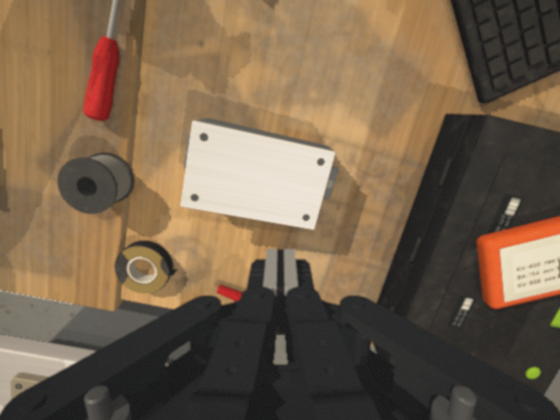

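The crop confirms it: the right-hand box, at crop ~(615,120), has its cover raised at the +y end, with the posts showing; the left one is seated. In the wrist view the cover spans (182,122)–(334,228). I'll press the high end first.

Call:
move_arm:
  plan: [0, 0, 0, 0.017, -0.071, 0.06, 0, 0, 0, 0, 0.017, -0.071, 0.11, 0, 0, 0, 0, 0.017, -0.071, 0.145, 0, 0, 0, 0, 0.017, -0.071, 0.152, 0, 0, 0, 0, 0.017, -0.071, 0.157, 0, 0, 0, 0, 0.017, -0.071, 0.161, 0, 0, 0, 0, 0.017, -0.071, 0.165, 0, 0, 0, 0, 0.017, -0.071, 0.169, 0, 0, 0, 0, 0.017, -0.071, 0.172, 0, 0, 0, 0, 0.017, -0.071, 0.174, 0, 0, 0, 0, 0.017, -0.071, 0.175, 0, 0, 0, 0, 0.017, -0.071, 0.175, 0]

```text
clock: 3.75
position: [0.4923, -0.1271, 0.2314]
ee_rot: [0.994, 0.112, 0.001, 0.0]
ft_force: [-0.9, 1.6, 5.0]
grip_width: -0.0
grasp_force: 2.6
```

Call:
move_arm:
  plan: [0, 0, 0, 0, 0, 0.002, 0, 0, 0, 0, 0, 0, 0.003, 0, 0, 0, 0, 0, 0, 0.004, 0, 0, 0, 0, 0, 0, 0.004, 0]

```text
clock: 4.25
position: [0.4924, -0.1272, 0.2294]
ee_rot: [0.994, 0.111, 0.001, 0.001]
ft_force: [-13.3, 4.9, 35.6]
grip_width: 0.001
grasp_force: 17.6
```

Force has risen to 36 N at tip height 56.4 mm, so the high end is home. Now the low end.

Call:
move_arm:
  plan: [0, 0, 0, 0, 0, -0.035, 0, 0, 0, 0, -0.02, 0.1, -0.035, 0, 0, 0, 0, -0.02, 0.1, -0.035, 0, 0, 0, 0, -0.02, 0.1, -0.02, 0, 0, 0, 0, -0.02, 0.1, -0.01, 0, 0, 0, 0, -0.02, 0.1, -0.007, 0, 0, 0, 0, -0.02, 0.1, -0.005, 0, 0, 0, 0, -0.02, 0.1, -0.003, 0, 0, 0, 0, -0.02, 0.1, -0.002, 0, 0, 0, 0, -0.02, 0.1, -0.001, 0, 0, 0, 0, -0.02, 0.1, 0, 0, 0, 0, 0, -0.02, 0.1, 0, 0]

```text
clock: 5.75
position: [0.4947, -0.2283, 0.2294]
ee_rot: [0.994, 0.112, 0.0, 0.001]
ft_force: [-16.9, 8.4, 40.4]
grip_width: 0.001
grasp_force: 20.1
```

Same height and a stiff stop here too. I'll press the first end once more, then retreat.

Call:
move_arm:
  plan: [0, 0, 0, 0, 0, -0.035, 0, 0, 0, 0, 0.02, -0.1, -0.035, 0, 0, 0, 0, 0.02, -0.1, -0.035, 0, 0, 0, 0, 0.02, -0.1, -0.015, 0, 0, 0, 0, 0.02, -0.1, -0.006, 0, 0, 0, 0, 0.02, -0.1, -0.003, 0, 0, 0, 0, 0.02, -0.1, -0.001, 0, 0, 0, 0, 0.02, -0.1, 0, 0, 0, 0, 0, 0.02, -0.1, 0, 0]

```text
clock: 6.88
position: [0.4915, -0.127, 0.2293]
ee_rot: [0.994, 0.111, -0.001, 0.001]
ft_force: [-23.7, 6.7, 49.6]
grip_width: 0.001
grasp_force: 24.9
```

Call:
move_arm:
  plan: [0, 0, 0, 0, 0, -0.05, 0, 0, 0, 0, 0, 0, -0.11, 0, 0, 0, 0, -0.06, 0.05, -0.17, 0, 0, 0, 0, -0.12, 0.1, -0.17, 0, 0, 0, 0, -0.17, 0.15, -0.17, 0, 0, 0, 0, -0.17, 0.15, -0.17, 0, 0, 0, 0, -0.17, 0.15, -0.17, 0, 0, 0, 0, -0.17, 0.15, -0.17, 0]

```text
clock: 7.88
position: [0.3592, -0.311, 0.3959]
ee_rot: [0.994, 0.111, 0.0, -0.0]
ft_force: [-0.6, 0.4, -0.1]
grip_width: -0.001
grasp_force: 0.0
```

Run:
```python
from h import *
p,C=shot("scene")
for l in("cover","cover_high","other_cover"):
    print(l,[(w(C,d["position"]).round(3),round(d["conf"],2)) for d in manip.tip_of(p,l)])
cv2.imwrite("pics/crop2.png",cv2.resize(p["color"][150:240,270:400,::-1],None,fx=5,fy=5,interpolation=cv2.INTER_CUBIC))
o=manip.get_obs();print(o["clock"],o["position"],o["ft_force"])
```

```text
cover [(array([ 0.49 , -0.18 ,  0.055]), 0.75)]
cover_high [(array([ 0.491, -0.127,  0.057]), 0.62), (array([0.478, 0.222, 0.05 ]), 0.15)]
other_cover [(array([0.478, 0.224, 0.051]), 0.74), (array([ 0.493, -0.131,  0.055]), 0.55)]
8.075 [ 0.35971559 -0.31024042  0.39568911] [ 0.3662209   0.39936767 -0.45974829]
```

View pics/crop2.png

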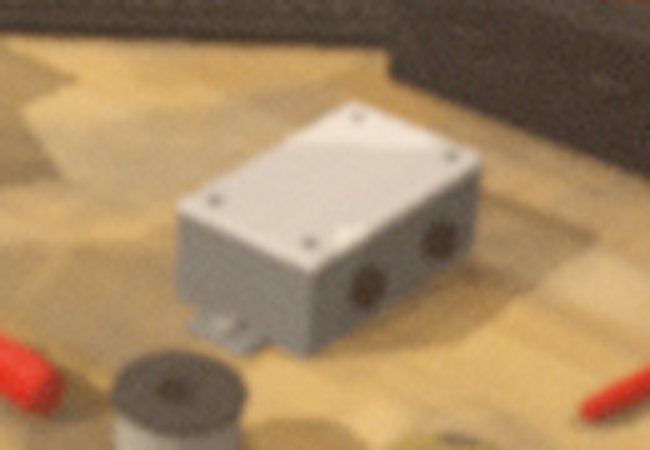

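The cover now lies flush on its box, with no gap along the near edge (180,205)–(310,270) or the long side to (480,160). The arm is clear.

```bash
python3 -c "
from workcell import manip
print(manip.hand_in())"
```

```text
the job is handed in; nothing more can be done
None
```

The proud cover is pressed level and home at both ends (fingertip stopped at about 56 mm at each), the other cover was not touched, and I handed the job in at about 8 s; no verdict was returned.

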